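Unstrap the heat sink and hover it over the power module

TASK

Swing the steel hasp off its catch and right back past upright, then take the finned heat sink out of the little crate, carry it over a side wall of the opened welder chassis and hold it hovering about 15 mm above the big power module: level, centred and lined up lengthwise with it, so that a sensor can be fitted underneath. The heat sink must not touch the chassis or anything built into it, and everything else on the bench stays where it is. Finish while holding the heat sink still up there; do not set it down or let go.

Things in the scene. Friction and masses are not known exactly. Their poses are not given: they have to be found in the camera images.
- heatsink: Loose bare-aluminium heat sink, 70 (x) x 50 (y) x 42 mm tall: 9 mm base, 7 upright fins along x. Origin: centre of underside; z up. Same either way round. Stands on the crate's floor near its centre (within 7 mm, 5 degrees of the crate's axes). Pinch it from above across the 50 mm width; the outer fins are solid walls. 0.14 to 0.28 kg.
- crate: Open plywood crate fixed to the bench, left or right of the chassis: 180 (x) x 150 (y) mm, walls 30 mm high, floor and walls 5 mm thick. Origin: centre of underside, on the bench. Inside, 51 mm tall, a hinge post (x 50 to 62 mm, 40 wide in y) and a catch post (x -58 to -48 mm, 18 wide in y), the heat sink between them. Empty beside the heat sink's long sides.
- hasp (a joint): Flat steel strap, 20 mm wide, running along the crate's x over the heat sink, 5 mm above it when closed, from the hinge post to just past the catch. Rad: 0 = closed, level on the catch (starts at 0 to 0.12); 1.57 = upright; 2.3 = stop, leaning back away from the heat sink. Light friction (under 1 N at its end); stays where it is left.
- hasp_grip (a point): Centre of the hasp's rolled end: a cross bar 12 mm thick, 24 mm long along the crate's y, 128 mm from the hinge axis, 54 mm above the bench when closed. Can be pinched on its two ends from above (fingers closing along the crate's y) and turns between the fingers as the hasp swings. The crate's end wall below is 30 mm high.
- hasp_hinge (a point): The hasp's hinge axis, fixed: parallel to the crate's y, at crate x = +56 mm, 54 mm above the bench. From it the closed hasp points to the crate's -x; opening, its end goes up and over towards +x.
- chassis: Opened welder chassis fixed to the bench: floor plate 200 (x) x 220 (y) mm, a wall 85 mm high along each y edge (y = +-108 mm), open at both x ends and on top. Inside: green circuit board with four upright capacitors, 28 mm in diameter, tops 56 mm above the bench, at x = +-75, y = -30 and +18 mm; small parts under 28 mm high. Origin: centre of underside.
- module_top (a point): Centre of the top face of the big power module in the middle of the board (black block 70 (x) x 50 (y) mm with a copper plate on top), 32 mm above the bench, over the chassis's origin. Axes as the chassis's: its length is along the chassis's x.
- socket: Bystander: steel wrench socket, 22 mm in diameter, 28 mm tall, standing on the chassis floor beside a wall. Origin under its centre.
- jar: Bystander: closed jar, 40 mm in diameter, 55 mm tall, standing between crate and chassis. Origin under its centre.
- screwdriver: Bystander: screwdriver lying near the robot, left. Origin on its underside, length along its x.
- wrench: Bystander: steel wrench lying at the far side, left. Origin on its underside, length along its x.
- small_sink: Bystander: small heat sink 45 x 40 x 25 mm at the far side, not the one to move. Origin under its centre.
- toroid: Bystander: copper-coloured ring core, 70 mm outside, 25 mm tall, at the far side, right. Origin under its centre.
- meter: Bystander: hand-held multimeter 75 x 150 x 35 mm lying near the robot, right. Origin under its centre.
Not all that is in view belongs to the job. What is shaped like the heatsink but green or red is not meant.

How it is judged:
On the way, in this order (a step that is already met when the one before it is completed fails the run):
1. the hasp is swung back (beyond 1.5 rad) while the heat sink still stands in the crate (value of joint hasp above 1.5 rad and z of heatsink in the frame of crate below 0.015 m and horizontal distance between heatsink and crate below 0.03 m), for 0.2 s.
2. the gripper has lifted the heat sink higher than the chassis walls (underside over 85 mm) (height (world z) of heatsink above 0.085 m and contact force between heatsink and the fingers above 1 N), for 0.1 s.
At the end, for the whole second after the job is handed in: The heat sink is held still by the fingers with its underside 5 to 28 mm above the power module's top, centred on it within 10 mm, its length within 8 degrees of the module's, level within 7 degrees, touching nothing of the chassis; the hasp is still swung back beyond 1.5 rad (z of heatsink in the frame of module_top between 0.005 and 0.028 m and horizontal distance between heatsink and module_top below 0.01 m and angle between the x axis of heatsink and the x axis of chassis, either way round below 0.14 rad and angle between heatsink's own z axis and vertical below 0.12 rad and contact force between heatsink and the fingers above 2 N and contact force between heatsink and chassis below 0.3 N and linear speed of heatsink below 0.02 m/s and angular speed of heatsink below 0.2 rad/s and value of joint hasp above 1.5 rad); the arm keeps its last pose, push and grip.
It fails at once if the heat sink touches the chassis or what is built into it (contact force between heatsink and chassis above 1 N).
It fails at once if the heat sink is lifted while the hasp is still over it (value of joint hasp below 1.3 rad and z of heatsink in the frame of crate above 0.03 m).
It fails at once if a bystander is pushed more than 25 mm (distance of any of socket, jar, screwdriver, wrench, small_sink, toroid, meter from where it was at the start of the episode above 0.025 m).
It also fails if it takes over 54 s, if anything falls off the work surface, if the arm or the gripper's body presses on something with over 40 N, if the wrist force passes 120 N, or if a joint passes its speed limit or range.

ROBOT

A 7-joint arm with a two-finger parallel gripper is mounted at the origin on the work surface. World frame = base frame: x ahead of the robot, y to its left, z up, the work surface at z = 0. Lengths are in m, angles in rad, forces in N, time in s.
With the tool pointing down it reaches from about 0.425 to 0.875 m from the base axis. Payload 4.7 kg.
Tool frame: the origin (TCP) lies where the fingers leave the gripper's body, on its centre line; the fingertips stand 70 mm ahead of it and the grasp point (between the pads) lies 51 mm ahead of it (hold_point_z is the distance from the TCP to the grasp point, in m); x points along the fingers, z is the direction in which the jaws open and shut, and the axes are right-handed (so a half turn about x gives the same grasp; the last joint's range is limited). The gripper opens to 87 mm and grips with 3 to 60 N. Pads are 19 mm wide; open, the fingers measure 117 mm over their backs; the gripper's body (75 mm by 190 mm) begins 51 mm behind the grasp point.
Start: joints at [-1.272, 0.321, -0.07, 1.45, 0.023, 1.371, -0.057], TCP at [0.183, 0.624, 0.292] pointing down, gripper open.
Joint ranges: [-2.86, 2.86], [-0.3, 2.09], [-1.38, 1.24], [0.06, 2.45], [-1.56, 4.7], [0.09, 2.05], [-2.69, 2.69]. Speed limits (rad/s): [2.57, 2.57, 3.14, 3.14, 3.14, 3.14, 3.14].

INTERFACE

Orientations are given as a 3x3 rotation matrix whose columns are the frame's x, y, z axes.
In Python, from bench import * gives the robot as it stands.
- The arm moves only by the tool arm_command, never from a script. Its argument "series" is one flat list of numbers, 5 for each row, row after row: the opening, from -1 (shut) to 1 (fully open), then the shift along the tool's x, y, z in mm, then the turn about the tool's x in rad. A call has exactly 5 rows; each row is the pose to reach, as a shift and turn from the pose commanded when the call began, along the tool's axes at that moment; what a row does not reach only later rows make up. A row lasts 1/12 s, in which the tool goes at most 41.7 mm and 7.16 degrees, less where a joint would pass 70% of its speed; a pose out of reach is approached as far as the arm can. A call with a gripper value outside its range is refused whole. The fingers move at their own pace and stop on an object; "squeeze" is the grip in N (left out, the last holds). Time passes only in rows, so rows that repeat a pose let the fingers close, or fill a call up. It gives the time, the measured TCP pose, the force and the opening at its end, in the units of the state.
- observe(): the state, without advancing time (a new reading comes with each control period).
- camera(name): name is "scene" or "top"; returns the picture (420x560x3 uint8, red, green, blue); there is no depth.
- calibration(name): a dict with "K" (3x3 intrinsics, pixels), "position" and "attitude" of the camera in the world. Camera axes: x right, y down, z forward; pixel columns grow to the right and rows downward; lengths in m; the calibration is good to about 2 mm. A picture is of the moment at which its call begins. calibration takes no time and is no camera call.
- job_done(): hands the job in, once; it reports no verdict.
The state is a dict: "clock": time; "joint_pos": joint angles; "joint_velocities": joint speeds; "joint_efforts": joint torques, N m; "eef_pos": TCP position; "ee_rot": TCP orientation; "contact_force": force on the tool from outside, world axes, zero at the start; "torque": the same for the moment, N m; "grip_width": opening from 0.0 (shut) to 1.0 (fully open).
Only numpy, scipy, OpenCV 4.12 (cv2) and the standard library are available. Lean on these libraries where they do the work, as an engineer would, in place of code of your own. Each camera call takes 0.05 s, during which the arm holds its last target. There are 200 camera calls.

## Working session

There is one attempt and no reset: what is moved stays moved. The work goes in short steps, Python scripts to look and compute and a tool call to move; the robot and the scene stay as the last step left them, time stands still between calls to the robot, and variables do not carry over. Pictures are saved under pics/ and viewed, about 8 in all and at most 12, crops included, and the job is handed in when it is done.

Besides the shell and the picture viewer there is one more tool, called after ">>>" by a JSON object that holds its "fn" and its "kwargs", one argument or row to a line. arm_command: Moves the arm, as the interface text tells. Its arguments: {"type":"object","properties":{"series":{"type":"array","items":{"type":"number"}},"squeeze":{"type":"number"}},"required":["series"]}

```bash
mkdir -p pics
python3 - <<'E'
from bench import *
import cv2,numpy as np
s=observe()
print({k:np.round(v,3).tolist() for k,v in s.items()})
for n in("scene","top"):
    im=camera(n);cv2.imwrite(f"pics/{n}0.png",im[:,:,::-1]);c=calibration(n);print(n,{k:np.round(v,4).tolist() for k,v in c.items()})
E
```

```text
{'clock': 0.0, 'joint_pos': [-1.272, 0.322, -0.07, 1.452, 0.023, 1.371, -0.057], 'joint_velocities': [-0.001, -0.004, -0.0, -0.0, -0.001, -0.001, 0.0], 'joint_efforts': [0.001, -49.13, -0.404, -31.253, -0.064, 0.044, 0.0], 'eef_pos': [0.183, 0.623, 0.291], 'ee_rot': [[-0.0, -0.96, 0.281], [-0.002, 0.281, 0.96], [-1.0, -0.0, -0.002]], 'contact_force': [0.412, -0.049, -0.428], 'torque': [0.015, -0.071, 0.003], 'grip_width': 0.999}
scene {'K': [[504.1559, 0.0, 282.8709], [0.0, 504.1559, 210.1208], [0.0, 0.0, 1.0]], 'position': [1.1813, 0.6075, 0.8719], 'attitude': [[-0.7267, 0.4431, -0.525], [0.6866, 0.4943, -0.5332], [0.0232, -0.7479, -0.6634]]}
top {'K': [[489.0212, 0.0, 276.2858], [0.0, 489.0212, 209.5908], [0.0, 0.0, 1.0]], 'position': [0.3195, -0.0334, 1.1468], 'attitude': [[0.0215, -0.9819, 0.188], [-0.9996, -0.0249, -0.0158], [0.0202, -0.1875, -0.982]]}
```

View pics/top0.png

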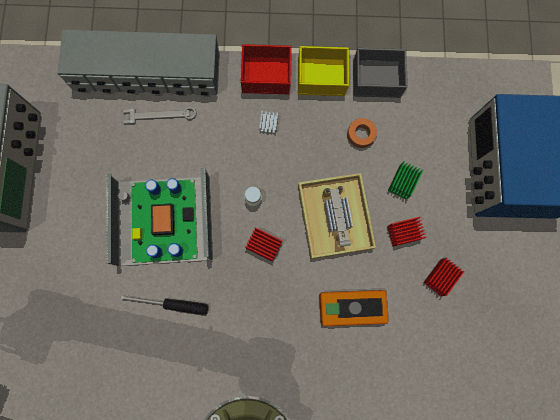

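View pics/scene0.png

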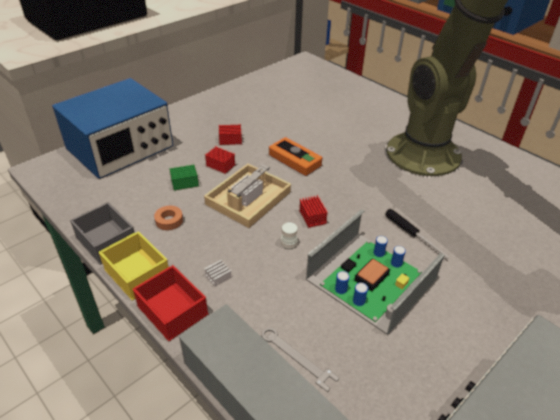

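The top view shows the crate at about (337,216) with hasp and heat sink, the chassis at about (160,219), and the copper module at (162,219). The scene view shows the jar between them at (289,234). Next I'll measure the rims and zoom in on the crate.

```bash
cat > h.py <<'E'
from bench import *
import cv2,numpy as np
def ray(n,px,z):
    c=calibration(n);K,p,R=map(np.array,(c["K"],c["position"],c["attitude"]))
    px=np.atleast_2d(px).astype(float)
    d=(R@np.linalg.inv(K)@np.c_[px,np.ones(len(px))].T).T
    return (p+d*((z-p[2])/d[:,2])[:,None])[:,:2]
def proj(n,P):
    c=calibration(n);K,p,R=map(np.array,(c["K"],c["position"],c["attitude"]))
    q=(K@R.T@(np.atleast_2d(P)-p).T).T
    return q[:,:2]/q[:,2:]
def biggest(m,roi):
    x0,y0,x1,y1=roi;k=np.zeros_like(m);k[y0:y1,x0:x1]=m[y0:y1,x0:x1]
    return max(cv2.findContours(k,cv2.RETR_EXTERNAL,cv2.CHAIN_APPROX_NONE)[0],key=cv2.contourArea)[:,0,:]
def rect(P):
    (cx,cy),(w,h),a=cv2.minAreaRect((P*1000).astype(np.float32));return np.round([cx,cy,w,h,a],1)
E
python3 - <<'E'
from h import *
im=cv2.imread("pics/top0.png");hsv=cv2.cvtColor(im,cv2.COLOR_BGR2HSV)
w=cv2.inRange(hsv,(14,60,90),(32,255,255))
print("crate rim",rect(ray("top",biggest(w,(285,165,385,270)),0.03)))
o=cv2.inRange(hsv,(3,120,100),(18,255,255))
print("module",rect(ray("top",biggest(o,(145,200,180,240)),0.032)))
g=cv2.inRange(hsv,(45,120,60),(80,255,255))
print("board",rect(ray("top",biggest(g,(100,170,215,270)),0.006)))
a=cv2.resize(im[165:270,290:385],None,fx=4,fy=4,interpolation=2)
b=cv2.resize(im[160:275,95:220],None,fx=3.3,fy=3.65,interpolation=2)
s=cv2.imread("pics/scene0.png");c=cv2.resize(s[150:230,195:305],None,fx=5,fy=5)[:420,:400]
a=a[:420];b=b[:420,:400]
print(a.shape,b.shape,c.shape)
h=min(x.shape[0] for x in(a,b));cv2.imwrite("pics/crop1.png",np.hstack([a[:h],b[:h]]))
E
```

```text
crate rim [ 525.6 -191.4  180.9  152.    10.5]
module [506.4 212.6  60.6  38.9   3.9]
board [506.3 213.6 189.8 148.4   4.9]
(420, 380, 3) (420, 400, 3) (400, 400, 3)
```

View pics/crop1.png

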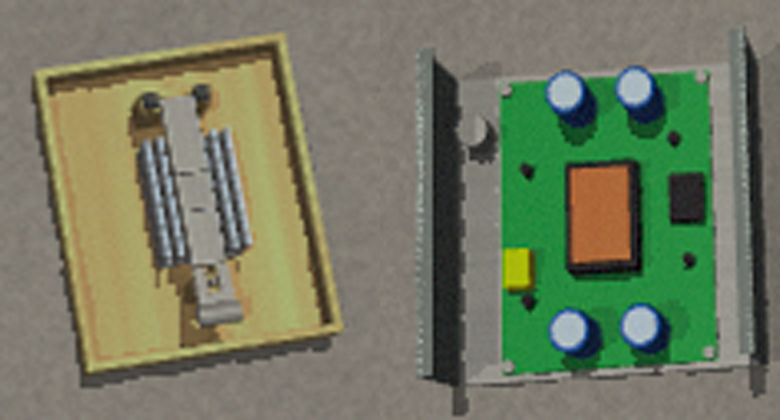

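>>> {"fn": "arm_command", "kwargs": {
  "series": [1, 0, -17, -11, -0.09, 1, 0, -50, -33, -0.19, 1, 0, -83, -55, -0.28, 1, 0, -117, -77, -0.37, 1, 0, -150, -99, -0.468]
}}

```text
clock: 0.52
eef_pos: [0.2997, 0.4849, 0.2918]
ee_rot: [[-0.0, -0.982, -0.187], [-0.001, -0.187, 0.982], [-1.0, 0.0, -0.001]]
contact_force: [1.1, 0.4, -0.0]
grip_width: 0.997
```

```bash
cat >> h.py <<'E'
CR=(np.array([.5256,-.1914]),np.radians(10.5)); CH=(np.array([.5064,.2126]),np.radians(4.5))
def w(fr,x,y):
    c,a=fr;return c+np.array([[np.cos(a),-np.sin(a)],[np.sin(a),np.cos(a)]])@[x,y]
def go(xy,gz,yaw):
    "shift (mm) in tool axes to put grasp point at xy,gz and tool z at heading yaw"
    s=observe();R=s["ee_rot"];d=np.r_[xy,gz+.051]-s["eef_pos"]
    t=-(yaw-np.arctan2(R[1,2],R[0,2]))
    return np.round(R.T@d*1000,1),round((t+np.pi)%(2*np.pi)-np.pi,3)
E
python3 - <<'E'
from h import *
s=observe();print(s["clock"],s["eef_pos"],s["ee_rot"].round(3).tolist(),s["joint_pos"])
print(go([.5,.2],.24,CR[1]+np.pi/2)); 
g=w(CR,-72,0) if 0 else w(CR,-.072,0);print(g,go(g,.2,CR[1]+np.pi/2))
print("bar from image",ray("top",[345,242],.058), proj("top",np.r_[g,.06]))
E
```

```text
0.5167 [0.29968977 0.4848848  0.29175917] [[-0.0, -0.982, -0.187], [-0.001, -0.187, 0.982], [-1.0, 0.0, -0.001]] [-1.03465348  0.15337187 -0.0326047   1.65558702  0.00534081  1.33346684
  0.69071973]
(array([   0.9, -143.5, -317.3]), np.float64(0.005))
[ 0.45480565 -0.20452096] (array([  41.3,  -23.5, -706.2]), np.float64(0.005))
bar from image [[ 0.45778507 -0.20672696]] [[344.16559014 243.18982727]]
```

>>> {"fn": "arm_command", "kwargs": {
  "series": [1, 0, -16, -35, 0, 1, 0, -32, -70, 0, 1, 0, -48, -105, 0, 1, 0, -64, -140, 0, 1, 0, -80, -175, 0]
}}

```text
clock: 0.93
eef_pos: [0.41, 0.3273, 0.292]
ee_rot: [[-0.0, -0.983, -0.182], [-0.0, -0.182, 0.983], [-1.0, 0.0, -0.0]]
contact_force: [0.3, -0.6, -0.0]
grip_width: 1.002
```

>>> {"fn": "arm_command", "kwargs": {
  "series": [1, 0, -16, -35, 0, 1, 0, -32, -70, 0, 1, 0, -48, -105, 0, 1, 0, -64, -140, 0, 1, 0, -64, -175, 0]
}}

```text
clock: 1.35
eef_pos: [0.5062, 0.1668, 0.2919]
ee_rot: [[0.001, -0.983, -0.181], [-0.001, -0.181, 0.983], [-1.0, -0.001, -0.001]]
contact_force: [0.6, -0.5, -0.0]
grip_width: 0.999
```

>>> {"fn": "arm_command", "kwargs": {
  "series": [0.3, 5, 12, -38, 0, 0.3, 10, 24, -76, 0, 0.3, 15, 36, -114, 0, 0.3, 20, 48, -152, 0, 0.3, 25, 60, -190, 0]
}}

```text
clock: 1.77
eef_pos: [0.4789, -0.0308, 0.2668]
ee_rot: [[-0.0, -0.983, -0.182], [0.0, -0.182, 0.983], [-1.0, 0.0, 0.0]]
contact_force: [1.6, -0.6, -0.2]
grip_width: 0.712
```

Run:
```python
from h import *
s=observe();print(s["clock"],s["eef_pos"],s["joint_pos"].round(2),s["grip_width"])
print(go(w(CR,-.072,0),.12,CR[1]+np.pi/2))
```

```text
1.7667 [ 0.47892293 -0.03082039  0.266777  ] [-0.46 -0.04  0.46  1.91  0.02  1.27  1.75] 0.712064242071038
(array([  95.7,   55.4, -166.4]), np.float64(0.0))
```

>>> {"fn": "arm_command", "kwargs": {
  "series": [0.2, 15, 12, -38, 0, 0.2, 30, 24, -76, 0, 0.2, 45, 36, -114, 0, 0.2, 60, 48, -150, 0, 0.2, 70, 55.4, -166.4, 0]
}}

```text
clock: 2.18
eef_pos: [0.4536, -0.2076, 0.1962]
ee_rot: [[-0.001, -0.984, -0.177], [-0.002, -0.177, 0.984], [-1.0, 0.001, -0.002]]
contact_force: [-0.2, 0.6, -0.0]
grip_width: 0.601
```

Run:
```python
from h import *
s=observe();print(s["clock"],s["eef_pos"],s["joint_pos"].round(2),s["grip_width"])
print(go(w(CR,-.072,0),.058,CR[1]+np.pi/2))
t=cv2.cvtColor(camera("top"),4);u=cv2.cvtColor(camera("scene"),4)
a=cv2.resize(t[150:285,275:400],None,fx=3,fy=3,interpolation=2);b=cv2.resize(u[110:245,190:325],None,fx=3,fy=3,interpolation=2)
cv2.imwrite("pics/g1.png",np.hstack([a,b]))
```

```text
2.1833 [ 0.45355111 -0.2075702   0.1962392 ] [-0.26  0.07  0.66  1.96 -0.05  1.12  2.17] 0.6011389976978513
(array([87.2, -1.9,  2.9]), np.float64(-0.005))
```

View pics/g1.png

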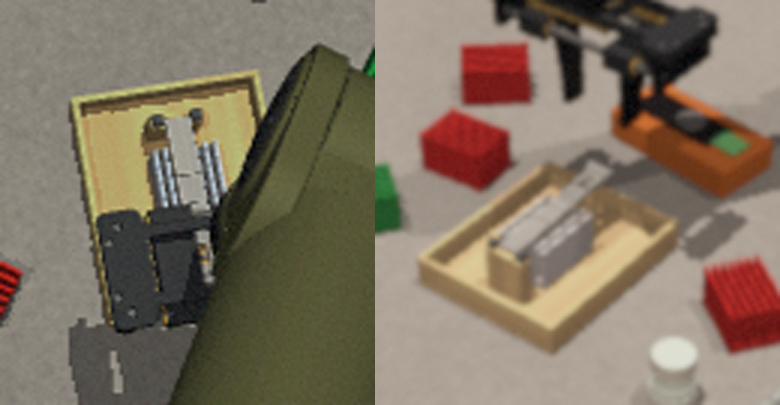

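The picture shows the open fingers above the hasp's end, one on each side. I'll descend and pinch.

>>> {"fn": "arm_command", "kwargs": {
  "series": [0.0, 20, 0, 0, 0, 0, 50, 0, 0, 0, 0, 75, 0, 0, 0, 0, 87, 0, 0, 0, 0, 87, 0, 0, 0],
  "squeeze": 10
}}

```text
clock: 2.7
eef_pos: [0.4541, -0.201, 0.1078]
ee_rot: [[-0.005, -0.983, -0.183], [0.001, -0.184, 0.983], [-1.0, 0.005, 0.002]]
contact_force: [-1.2, 1.2, 0.3]
grip_width: 0.503
```

>>> {"fn": "arm_command", "kwargs": {
  "series": [-1, 0, 0, 0, 0, -1, 0, 0, 0, 0, -1, 0, 0, 0, 0, -1, 0, 0, 0, 0, -1, 0, 0, 0, 0],
  "squeeze": 10
}}

```text
clock: 3.12
eef_pos: [0.4574, -0.2062, 0.1124]
ee_rot: [[0.006, -0.983, -0.181], [-0.006, -0.181, 0.983], [-1.0, -0.005, -0.007]]
contact_force: [1.9, -7.7, 0.4]
grip_width: 0.271
```

Run:
```python
from h import *
s=observe();print(s["clock"],s["eef_pos"],s["contact_force"],s["grip_width"]*87)
print(go(w(CR,-.072,0),.058,CR[1]+np.pi/2))
for a in np.arange(0,2.11,.15): print(round(a,2),"y,x",np.round([-128*(1-np.cos(a)),-128*np.sin(a)],0))
```

```text
3.1167 [ 0.45741411 -0.20619386  0.11240027] [ 1.92187223 -7.73768772  0.39407795] 23.562642354701094
(array([3.4, 2.3, 2.1]), np.float64(-0.001))
0.0 y,x [-0. -0.]
0.15 y,x [ -1. -19.]
0.3 y,x [ -6. -38.]
0.45 y,x [-13. -56.]
0.6 y,x [-22. -72.]
0.75 y,x [-34. -87.]
0.9 y,x [ -48. -100.]
1.05 y,x [ -64. -111.]
1.2 y,x [ -82. -119.]
1.35 y,x [-100. -125.]
1.5 y,x [-119. -128.]
1.65 y,x [-138. -128.]
1.8 y,x [-157. -125.]
1.95 y,x [-175. -119.]
2.1 y,x [-193. -110.]
```

>>> {"fn": "arm_command", "kwargs": {
  "series": [-1, -19, -1, 0, 0, -1, -38, -6, 0, 0, -1, -56, -13, 0, 0, -1, -72, -22, 0, 0, -1, -87, -34, 0, 0]
}}

```text
clock: 3.53
eef_pos: [0.4917, -0.1998, 0.2004]
ee_rot: [[0.01, -0.984, -0.18], [-0.005, -0.18, 0.984], [-1.0, -0.008, -0.007]]
contact_force: [8.5, -8.9, -8.7]
grip_width: 0.274
```

Run:
```python
from h import *
s=observe();print(s["clock"],s["eef_pos"],s["contact_force"],s["torque"],s["grip_width"]*87)
```

```text
3.5333 [ 0.49168092 -0.19976899  0.20043724] [ 8.54898312 -8.93779464 -8.66753889] [-1.72910622 -1.71381412  0.02357088] 23.876006027563403
```

>>> {"fn": "arm_command", "kwargs": {
  "series": [-1, -13, -14, -1, 0, -1, -24, -30, -2, 0, -1, -32, -48, -2, 0, -1, -38, -66, -2, 0, -1, -41, -85, -2, 0]
}}

```text
clock: 3.95
eef_pos: [0.5733, -0.185, 0.2392]
ee_rot: [[0.001, -0.984, -0.18], [-0.003, -0.18, 0.984], [-1.0, -0.0, -0.003]]
contact_force: [0.3, -5.4, -8.7]
grip_width: 0.273
```

>>> {"fn": "arm_command", "kwargs": {
  "series": [-1, 0, -19, 0, 0, -1, 3, -38, 0, 0, -1, 9, -56, 0, 0, -1, 18, -74, 0, 0, -1, 18, -74, 0, 0]
}}

```text
clock: 4.37
eef_pos: [0.6482, -0.1711, 0.2194]
ee_rot: [[0.002, -0.983, -0.183], [-0.006, -0.183, 0.983], [-1.0, -0.001, -0.006]]
contact_force: [0.8, -5.0, 0.0]
grip_width: 0.27
```

Run:
```python
from h import *
s=observe();print(s["clock"],s["eef_pos"],s["contact_force"],s["torque"],s["grip_width"]*87)
h=w(CR,.056,0);d=(s["eef_pos"][:2]-h)@[np.cos(CR[1]),np.sin(CR[1])];z=s["eef_pos"][2]-.051-.054
print("hasp angle est",np.arctan2(z,-d),np.hypot(z,d))
t=cv2.cvtColor(camera("top"),4);u=cv2.cvtColor(camera("scene"),4)
a=cv2.resize(t[150:285,275:400],None,fx=3,fy=3,interpolation=2);b=cv2.resize(u[110:245,190:325],None,fx=3,fy=3,interpolation=2)
cv2.imwrite("pics/g2.png",np.hstack([a,b]))
```

```text
4.3667 [ 0.6481561  -0.17114773  0.21942516] [ 0.76509293 -5.01622854  0.04132035] [-0.83396423 -0.28919982 -0.02666469] 23.5126248693963
hasp angle est 2.1082512350796643 0.1332051660243607
```

View pics/g2.png

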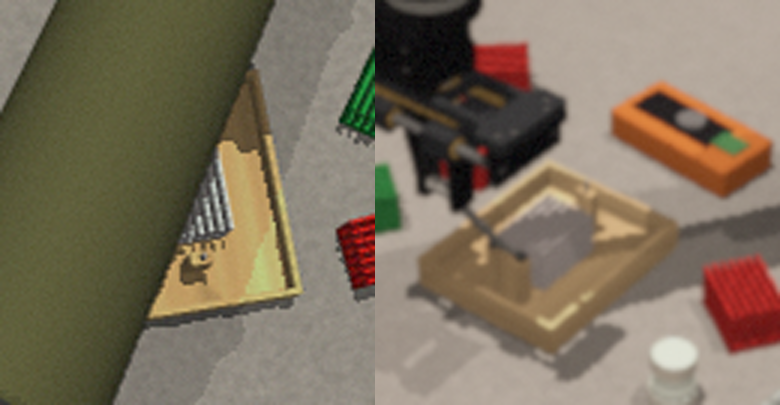

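The hasp leans back at about 2.1 rad, held by the fingers, and the heat sink is uncovered. I'll release, rise and step aside for a clear look.

>>> {"fn": "arm_command", "kwargs": {
  "series": [0.1, 0, 0, 0, 0, 0.1, 0, 0, 0, 0, 0.1, 0, 0, 0, 0, 0.1, 0, 0, 0, 0, 0.1, -15, 0, 0, 0]
}}

```text
clock: 4.88
eef_pos: [0.6444, -0.1678, 0.2328]
ee_rot: [[-0.005, -0.983, -0.183], [0.002, -0.183, 0.983], [-1.0, 0.004, 0.003]]
contact_force: [-0.4, -0.3, -0.1]
grip_width: 0.521
```

>>> {"fn": "arm_command", "kwargs": {
  "series": [0.1, -25, 0, 0, 0, 0.1, -50, 0, 0, 0, 1, -75, 20, 20, 0, 1, -75, 45, 50, 0, 1, -75, 70, 80, 0]
}}

```text
clock: 5.3
eef_pos: [0.5621, -0.1036, 0.312]
ee_rot: [[0.003, -0.984, -0.181], [-0.0, -0.181, 0.984], [-1.0, -0.003, -0.001]]
contact_force: [-0.3, 1.0, 0.7]
grip_width: 0.697
```

>>> {"fn": "arm_command", "kwargs": {
  "series": [1, 0, 10, 38, 0, 1, 0, 20, 75, 0, 1, 0, 30, 110, 0, 1, 0, 40, 140, 0, 1, 0, 40, 150, 0]
}}

```text
clock: 5.72
eef_pos: [0.493, 0.0422, 0.3108]
ee_rot: [[-0.001, -0.982, -0.19], [0.004, -0.19, 0.982], [-1.0, -0.0, 0.004]]
contact_force: [-0.1, 1.5, -0.5]
grip_width: 0.989
```

Run:
```python
from h import *
s=observe();print(s["clock"],s["eef_pos"],s["contact_force"],s["grip_width"]*87)
t=cv2.cvtColor(camera("top"),4);u=cv2.cvtColor(camera("scene"),4)
cv2.imwrite("pics/top3.png",t);cv2.imwrite("pics/scene3.png",u)
a=cv2.resize(t[165:270,290:385],None,fx=4,fy=4,interpolation=2);b=cv2.resize(u[145:235,195:295],None,fx=4,fy=4.667,interpolation=2)
cv2.imwrite("pics/g3.png",np.hstack([a,b]))
```

```text
5.7167 [0.49296078 0.04220578 0.31078632] [-0.0503806   1.51236778 -0.48441554] 86.00994275724231
```

View pics/g3.png

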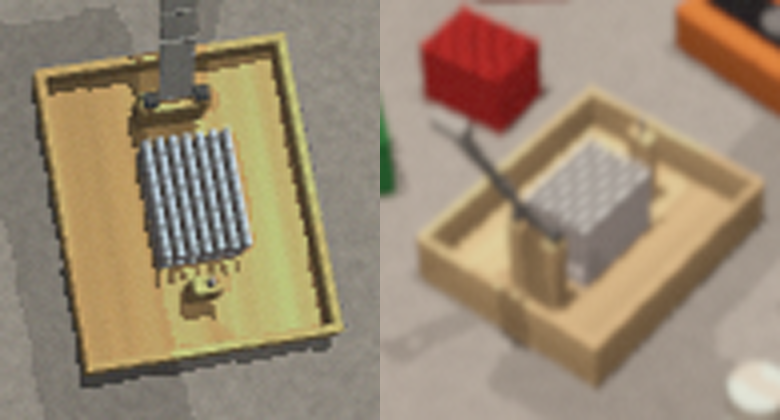

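The hasp stays back, and the heat sink's top fills roughly (140–250, 130–265) of the left crop. I'll measure it now.

Run:
```python
from h import *
P=ray("top",np.array([[140,138],[230,129],[251,245],[162,266]])/4+[290,165],.047)
print("hand",rect(P),P.mean(0))
t=cv2.imread("pics/top3.png");h=cv2.cvtColor(t,cv2.COLOR_BGR2HSV)
m=cv2.inRange(h,(0,0,60),(180,70,255))|cv2.inRange(h,(90,0,60),(140,255,255))
m=cv2.morphologyEx(m,cv2.MORPH_CLOSE,np.ones((3,3)))
c=biggest(m,(322,195,356,233));print("mask",rect(ray("top",c,.047)),"crate",CR)
S=rect(ray("top",c,.047))[:2]/1000
print(go(S,.15,CR[1]+np.pi/2))
```

```text
hand [ 523.9 -195.    75.2   52.4    9.8] [ 0.52448607 -0.19486083]
mask [ 523.7 -192.8   75.6   57.    10.8] crate (array([ 0.5256, -0.1914]), np.float64(0.1832595714594046))
(array([ 109.4,   15.6, -233.6]), np.float64(0.006))
```

>>> {"fn": "arm_command", "kwargs": {
  "series": [1, 0, 3, -39, 0, 1, 0, 6, -78, 0, 1, 0, 9, -117, 0, 1, 0, 12, -156, 0, 1, 10, 15, -194, 0]
}}

```text
clock: 6.23
eef_pos: [0.5169, -0.1617, 0.3024]
ee_rot: [[0.005, -0.984, -0.179], [-0.002, -0.179, 0.984], [-1.0, -0.004, -0.002]]
contact_force: [1.0, -0.1, 0.3]
grip_width: 0.997
```

>>> {"fn": "arm_command", "kwargs": {
  "series": [1, 20, 0, -25, 0, 1, 45, 0, -40, 0, 1, 80, 0, -40, 0, 1, 95, 0, -40, 0, 1, 95, 0, -40, 0]
}}

```text
clock: 6.65
eef_pos: [0.5208, -0.1982, 0.2014]
ee_rot: [[-0.007, -0.984, -0.178], [-0.001, -0.178, 0.984], [-1.0, 0.007, 0.001]]
contact_force: [0.1, -0.9, -0.4]
grip_width: 1.002
```

Run:
```python
from h import *
s=observe();print(s["clock"],s["eef_pos"],s["contact_force"],s["grip_width"]*87,s["joint_pos"].round(2))
print(go([.5245,-.1945],.030,np.radians(100.5)))
```

```text
6.65 [ 0.52082477 -0.19821292  0.20144545] [ 0.138041   -0.92984332 -0.36337478] 87.16978368209988 [-0.31  0.23  0.71  1.82 -0.16  1.16  2.2 ]
(array([120.4,  -5.2,   2.9]), np.float64(-0.004))
```

>>> {"fn": "arm_command", "kwargs": {
  "series": [1, 35, -3, 2, 0, 1, 70, -3, 2, 0, 1, 95, -3, 2, 0, 1, 110, -3, 2, 0, 1, 119, -3, 2, 0]
}}

```text
clock: 7.07
eef_pos: [0.5259, -0.1948, 0.0855]
ee_rot: [[-0.001, -0.983, -0.181], [-0.001, -0.181, 0.983], [-1.0, 0.001, -0.001]]
contact_force: [0.3, 0.3, 1.0]
grip_width: 0.998
```

>>> {"fn": "arm_command", "kwargs": {
  "series": [1, 0, 0, 0, 0, -1, 0, 0, 0, 0, -1, 0, 0, 0, 0, -1, 0, 0, 0, 0, -1, 0, 0, 0, 0],
  "squeeze": 30
}}

```text
clock: 7.48
eef_pos: [0.527, -0.194, 0.0876]
ee_rot: [[0.002, -0.983, -0.182], [-0.0, -0.182, 0.983], [-1.0, -0.002, -0.001]]
contact_force: [-0.5, 0.9, -0.7]
grip_width: 0.777
```

>>> {"fn": "arm_command", "kwargs": {
  "series": [-1, 0, 0, 0, 0, -1, 0, 0, 0, 0, -1, 0, 0, 0, 0, -1, 0, 0, 0, 0, -1, 0, 0, 0, 0]
}}

```text
clock: 7.9
eef_pos: [0.5266, -0.1944, 0.0869]
ee_rot: [[0.001, -0.983, -0.182], [-0.001, -0.182, 0.983], [-1.0, -0.001, -0.001]]
contact_force: [0.1, -1.4, 3.1]
grip_width: 0.571
```

Run:
```python
from h import *
s=observe();print(s["clock"],s["eef_pos"],s["contact_force"],s["torque"],s["grip_width"]*87)
```

```text
7.9 [ 0.52662483 -0.19441962  0.08686446] [ 0.09735236 -1.39215857  3.09282815] [-0.54927974 -0.01746784  0.06299542] 49.6639998494016
```

>>> {"fn": "arm_command", "kwargs": {
  "series": [-1, -10, 0, 0, 0, -1, -30, 0, 0, 0, -1, -60, 0, 0, 0, -1, -90, 0, 0, 0, -1, -120, 0, 0, 0]
}}

```text
clock: 8.32
eef_pos: [0.5251, -0.1929, 0.2069]
ee_rot: [[-0.003, -0.983, -0.182], [0.001, -0.182, 0.983], [-1.0, 0.002, 0.002]]
contact_force: [0.8, 0.3, -2.3]
grip_width: 0.572
```

>>> {"fn": "arm_command", "kwargs": {
  "series": [-1, -15, 0, 0, 0, -1, -20, 0, 10, 0, -1, -20, 0, 30, 0, -1, -20, 0, 60, 0, -1, -20, 0, 90, 0]
}}

```text
clock: 8.73
eef_pos: [0.5085, -0.1045, 0.2261]
ee_rot: [[-0.002, -0.984, -0.18], [0.001, -0.18, 0.984], [-1.0, 0.002, 0.001]]
contact_force: [0.1, 1.3, -2.3]
grip_width: 0.57
```

Run:
```python
from h import *
s=observe();print(s["clock"],s["eef_pos"],s["contact_force"],s["torque"],s["grip_width"]*87)
print(go(CH[0],.176,CH[1]+np.pi/2))
```

```text
8.7333 [ 0.5085222  -0.1044586   0.22609325] [ 0.13443351  1.31050759 -2.28768853] [ 0.12346594 -0.0057782   0.00041279] 49.60866999447343
(array([ -0.7, -55. , 312.3]), np.float64(0.103))
```

>>> {"fn": "arm_command", "kwargs": {
  "series": [-1, 0, -5, 30, 0.02, -1, 0, -10, 60, 0.04, -1, 0, -16, 90, 0.06, -1, 0, -21, 120, 0.08, -1, 0, -26, 150, 0.105]
}}

```text
clock: 9.15
eef_pos: [0.5067, 0.0488, 0.2261]
ee_rot: [[-0.002, -0.997, -0.077], [0.0, -0.077, 0.997], [-1.0, 0.002, 0.001]]
contact_force: [0.1, -0.4, -3.0]
grip_width: 0.573
```

Run:
```python
from h import *
print(observe()["eef_pos"],go(CH[0],.176,CH[1]+np.pi/2))
```

```text
[0.50669758 0.04878955 0.2260508 ] (array([ -0.9, -12.4, 163.3]), np.float64(-0.001))
```

>>> {"fn": "arm_command", "kwargs": {
  "series": [-1, 0, -3, 35, 0, -1, 0, -6, 70, 0, -1, 0, -9, 105, 0, -1, 0, -12, 135, 0, -1, 0, -12, 155, 0]
}}

```text
clock: 9.57
eef_pos: [0.5062, 0.2067, 0.2258]
ee_rot: [[-0.002, -0.997, -0.082], [0.001, -0.082, 0.997], [-1.0, 0.002, 0.001]]
contact_force: [0.8, -0.2, -3.1]
grip_width: 0.569
```

>>> {"fn": "arm_command", "kwargs": {
  "series": [-1, 0, 0, 8, 0, -1, 0, 0, 8, 0, -1, 0, 0, 8, 0, -1, 0, 0, 8, 0, -1, 0, 0, 8, 0]
}}

```text
clock: 9.98
eef_pos: [0.5076, 0.2081, 0.2263]
ee_rot: [[-0.0, -0.997, -0.075], [-0.001, -0.075, 0.997], [-1.0, 0.0, -0.001]]
contact_force: [-0.4, -0.1, -2.1]
grip_width: 0.568
```

Run:
```python
from h import *
s=observe();print(s["clock"],s["eef_pos"],s["contact_force"],s["torque"],s["grip_width"]*87)
print(go(CH[0],.176,CH[1]+np.pi/2))
t=cv2.cvtColor(camera("top"),4);u=cv2.cvtColor(camera("scene"),4)
cv2.imwrite("pics/top4.png",t);cv2.imwrite("pics/scene4.png",u)
a=cv2.resize(t[150:280,90:225],None,fx=2.95,fy=3,interpolation=2);b=cv2.resize(u[190:320,295:445],None,fx=2.66,fy=3,interpolation=2)
cv2.imwrite("pics/g4.png",np.hstack([a,b]))
```

```text
9.9833 [0.50758312 0.20814742 0.22632345] [-0.3908711  -0.10469568 -2.1006204 ] [-0.00033698 -0.00162542 -0.01132147] 49.431230903361445
(array([-0.7,  0.8,  4.5]), np.float64(-0.004))
```

View pics/g4.png

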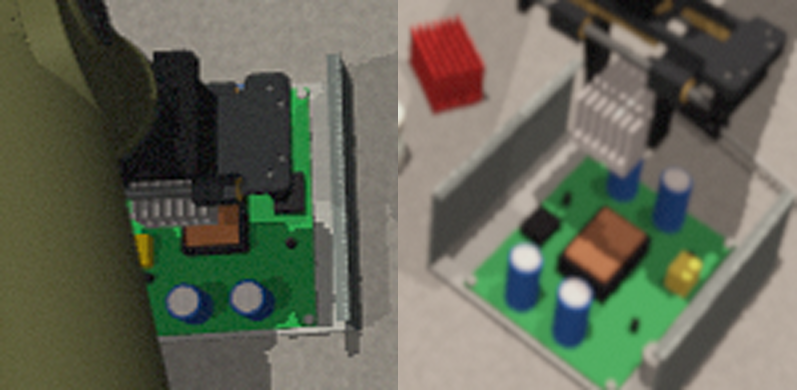

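The sink is level in the jaws, above the module and inside the walls. I'll check its position in the jaws using the far-end bottom corners, seen in the scene crop at about (572,140) and (628,175).

Run:
```python
from h import *
u=cv2.imread("pics/scene4.png")
s=observe();z=s["eef_pos"][2]-.082;c=CH[0]*0+s["eef_pos"][:2];F=(np.array([.5072,.2100]),CH[1])
Q=[np.r_[w(F,x,y),z+dz] for x,y,dz in [(.033,-.025,0),(.033,.025,0),(-.037,.025,0),(-.037,-.025,0),(.033,-.025,.042),(.033,.025,.042)]]
p=proj("scene",Q);M=[np.r_[w(CH,x,y),.032] for x,y in [(.0303,.0195),(.0303,-.0195),(-.0303,-.0195),(-.0303,.0195)]]
m=proj("scene",M);print(p.round(1).tolist(),ray("scene",[[360.4,236.7],[381.5,248.3]],z),Q[:2])
x0,y0,k=345,195,8
v=cv2.resize(u[y0:y0+75,x0:x0+75],None,fx=k,fy=k,interpolation=2)
for a in p: cv2.circle(v,tuple(int(i) for i in ((a+.5-[x0,y0])*k)),4,(0,0,255),1)
for a in m: cv2.circle(v,tuple(int(i) for i in ((a+.5-[x0,y0])*k)),4,(255,255,0),1)
cv2.imwrite("pics/g5.png",v)
```

```text
[[360.0, 235.9], [380.2, 247.9], [398.9, 230.4], [379.0, 219.3], [362.6, 221.0], [383.4, 232.9]] [[0.54317357 0.18976383]
 [0.53709854 0.24002279]] [array([0.54205975, 0.18766622, 0.14442549]), array([0.53813679, 0.23751208, 0.14442549])]
```

View pics/g5.png

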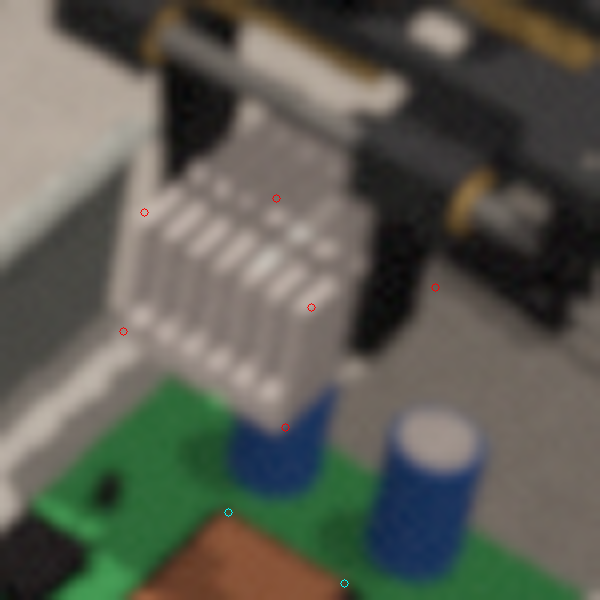

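Predicted and seen corners agree within about 1 px. Now I'll descend about 96 mm with a small y correction.

>>> {"fn": "arm_command", "kwargs": {
  "series": [-1, 10, -1, 2, 0, -1, 25, -1, 2, 0, -1, 40, -1, 2, 0, -1, 55, -1, 2, 0, -1, 65, -1, 2, 0]
}}

```text
clock: 10.5
eef_pos: [0.5073, 0.212, 0.1591]
ee_rot: [[-0.002, -0.997, -0.078], [-0.001, -0.078, 0.997], [-1.0, 0.002, -0.001]]
contact_force: [-0.2, 0.2, -2.8]
grip_width: 0.574
```

>>> {"fn": "arm_command", "kwargs": {
  "series": [-1, 10, 0, 0, 0, -1, 19, 0, 0, 0, -1, 26, 0, 0, 0, -1, 30, 0, 0, 0, -1, 31, 0, 0, 0]
}}

```text
clock: 10.92
eef_pos: [0.5079, 0.2124, 0.1296]
ee_rot: [[-0.001, -0.997, -0.078], [-0.0, -0.078, 0.997], [-1.0, 0.001, -0.0]]
contact_force: [0.4, 0.3, -2.9]
grip_width: 0.573
```

>>> {"fn": "arm_command", "kwargs": {
  "series": [-1, 0, 0, 0, 0, -1, 0, 0, 0, 0, -1, 0, 0, 0, 0, -1, 0, 0, 0, 0, -1, 0, 0, 0, 0]
}}

```text
clock: 11.33
eef_pos: [0.5083, 0.2127, 0.1307]
ee_rot: [[0.001, -0.997, -0.078], [0.001, -0.078, 0.997], [-1.0, -0.001, 0.0]]
contact_force: [0.9, -0.5, -2.3]
grip_width: 0.57
```

Run:
```python
from h import *
E=[]
for i in range(8):
    t=camera("scene"); s=observe();E.append(s["eef_pos"])
e=np.mean(E,0)
print(s["clock"],e,np.std(E,0),s["contact_force"],s["grip_width"]*87,"underside",e[2]-.082, s["ee_rot"].round(3).tolist())
u=cv2.cvtColor(t,4);cv2.imwrite("pics/scene6.png",u);cv2.imwrite("pics/top6.png",cv2.cvtColor(camera("top"),4))
F=(e[:2]-[.002,0],CH[1]);z=e[2]-.082
p=proj("scene",[np.r_[w(F,.035,y),z+dz] for y in(-.025,.025) for dz in(0,.042)])
m=proj("scene",[np.r_[w(CH,.035,y),.032] for y in(-.025,.025)])
x0,y0,k=295,190,5
v=cv2.resize(u[y0:y0+115,x0:x0+150],None,fx=k,fy=k,interpolation=2)
for q,c in((p,(0,0,255)),(m,(255,255,0))):
    for a in q: cv2.circle(v,tuple(int(i) for i in ((a+.5-[x0,y0])*k)),4,c,1)
cv2.imwrite("pics/g6.png",v)
```

```text
11.7333 [0.50811389 0.21258804 0.13040137] [4.98351220e-05 3.36903279e-05 1.10736087e-04] [-0.07453551 -0.52483277 -2.79157882] 49.82194804548624 underside 0.048401366088179035 [[0.0, -0.997, -0.078], [0.0, -0.078, 0.997], [-1.0, -0.0, 0.0]]
```

View pics/g6.png

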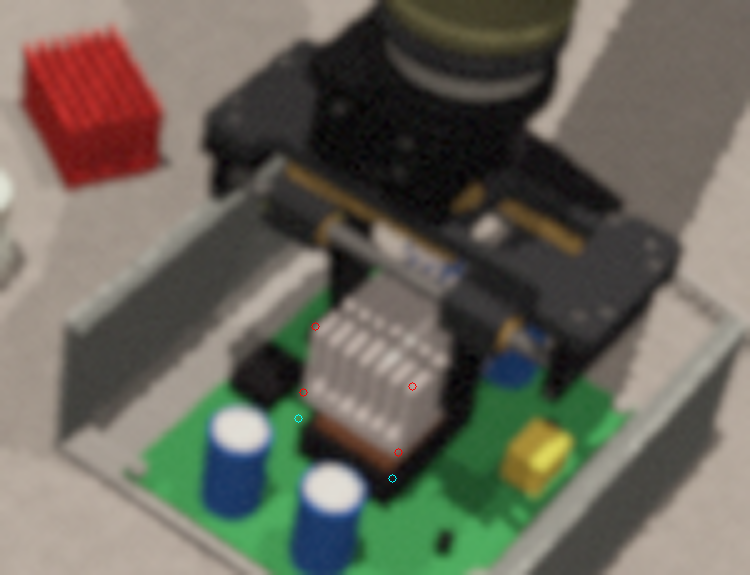

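Held over the module, with an even copper gap below and clear of capacitors and walls. Corner offsets agree within about 3 mm. Last check: hasp and bystanders unchanged.

Run:
```python
from h import *
a,b=cv2.imread("pics/scene3.png"),cv2.imread("pics/scene6.png")
print("hasp diff",cv2.absdiff(a[145:235,195:272],b[145:235,195:272]).mean())
z=cv2.resize(b[145:235,195:295],None,fx=4,fy=4)
t=cv2.imread("pics/top6.png")[60:330,90:400]
z2=cv2.resize(t,(413,360));cv2.imwrite("pics/g7.png",np.hstack([z[:,:387],z2]))
```

```text
hasp diff 8.476911976911977
```

View pics/g7.png

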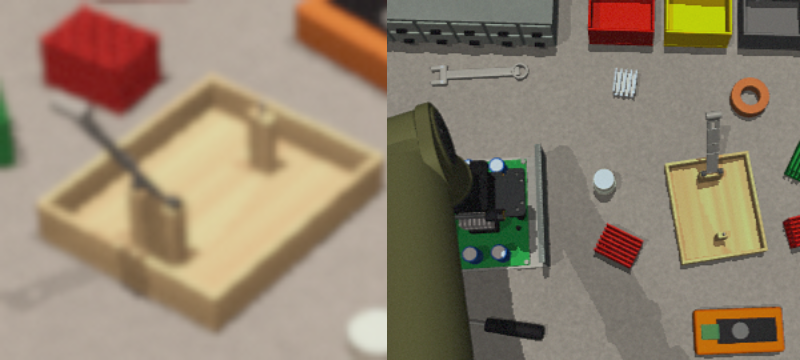

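The crate is empty, the hasp still leans back past upright, and the bystanders in view are where they were. Handing in.

```bash
python3 -c "
from bench import *
print(job_done())"
```

```text
the job is handed in; nothing more can be done
None
```

I swung the hasp back to about 2.1 rad and took the heat sink out of the crate. I carried it over the near side wall with about 60 mm clearance and handed the job in at about 12 s. It is still held with a 30 N grip above the power module.

Last checks:
- **Height:** by arm pose, the underside is about 16 mm above the module. The scene picture suggested up to about 3 mm more height, or 3 mm offset along the module's length. Both are within the limits, so I left it.
- **Position and yaw:** centred within about 2 mm by arm pose, and lined up with the yaw I used for the chassis. That yaw is a 4.5° compromise, because the board measured 4.9° and the copper plate 3.9°.
- **Hold:** the jaws are open 50 mm on the sink, and the 2 to 3 N reading matches its weight alone. The arm was still over the last readings.
- **Surroundings:** the hasp is still back and the crate is empty. The bystanders I could see were in place. The socket was hidden behind the arm in the last top view, so I could not confirm it.

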